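# Set the aroma vials in reverse order for the second taster

## Task

The second taster works through the aroma vials in the reverse order: move all four capped vials from the dark rack to the pale rack, one to a cell, upright and standing on the cell floors. Count each rack from its brass knob: the vial that now stands first in the dark rack, next to the knob, goes last in the pale rack, farthest from its knob, the second goes third, the third second, and the last goes first, next to the knob. Do not tip a vial over on the way.

Things in the scene. Friction and masses are not known exactly. Their poses are not given: they have to be found in the camera images.
- dark_rack: Dark brown rack, holds the vials at the start: wooden rack, fixed, 212 mm long (y) x 56 (x), walls 20 high, a row of four open cells. Origin: centre of underside. Cell centres at x 0, y +75, +25, -25, -75 mm; cells 48 (x) x 45 mm (y), floor 5 mm above the origin. Brass knob (19 mm) on its +y end, next to the +75 cell, out to y +122. Coloured clips on its front (-x) wall.
- pale_rack: Pale rack, empty at the start: wooden rack, fixed, 212 mm long (y) x 56 (x), walls 20 high, a row of four open cells. Origin: centre of underside. Cell centres at x 0, y +75, +25, -25, -75 mm; cells 48 (x) x 45 mm (y), floor 5 mm above the origin. Brass knob (19 mm) on its +y end, next to the +75 cell, out to y +122.
- vial_red: Loose amber vial with red cap and plain white band: round, 28 mm diameter up to 47 mm, cap 25 mm diameter from 52 to 70 mm (top), about 50 g, grip 15 N is safe. Origin: centre of underside, z up. Starts upright within 6 mm of a dark rack cell's centre. Grip from above, fingers in front and behind (along the rack's x), fingertips about 30 mm above its underside.
- vial_yellow: Loose amber vial with yellow cap and plain white band: round, 28 mm diameter up to 47 mm, cap 25 mm diameter from 52 to 70 mm (top), about 50 g, grip 15 N is safe. Origin: centre of underside, z up. Starts upright within 6 mm of a dark rack cell's centre. Grip from above, fingers in front and behind (along the rack's x), fingertips about 30 mm above its underside.
- vial_green: Loose amber vial with green cap and plain white band: round, 28 mm diameter up to 47 mm, cap 25 mm diameter from 52 to 70 mm (top), about 50 g, grip 15 N is safe. Origin: centre of underside, z up. Starts upright within 6 mm of a dark rack cell's centre. Grip from above, fingers in front and behind (along the rack's x), fingertips about 30 mm above its underside.
- vial_blue: Loose amber vial with blue cap and plain white band: round, 28 mm diameter up to 47 mm, cap 25 mm diameter from 52 to 70 mm (top), about 50 g, grip 15 N is safe. Origin: centre of underside, z up. Starts upright within 6 mm of a dark rack cell's centre. Grip from above, fingers in front and behind (along the rack's x), fingertips about 30 mm above its underside.
- clip_red: Small red plastic clip, 32 mm (y) x 9 (x), fixed on the dark rack's front (-x) wall, rising 4 mm above it, in front of the cell where the red-capped vial starts; it stays and marks that cell. Origin: underside of its top, 25.5 mm in -x of the cell centre, 20 mm above the rack's origin; axes as the rack's.
- clip_yellow: Small yellow plastic clip, 32 mm (y) x 9 (x), fixed on the dark rack's front (-x) wall, rising 4 mm above it, in front of the cell where the yellow-capped vial starts; it stays and marks that cell. Origin: underside of its top, 25.5 mm in -x of the cell centre, 20 mm above the rack's origin; axes as the rack's.
- clip_green: Small green plastic clip, 32 mm (y) x 9 (x), fixed on the dark rack's front (-x) wall, rising 4 mm above it, in front of the cell where the green-capped vial starts; it stays and marks that cell. Origin: underside of its top, 25.5 mm in -x of the cell centre, 20 mm above the rack's origin; axes as the rack's.
- clip_blue: Small blue plastic clip, 32 mm (y) x 9 (x), fixed on the dark rack's front (-x) wall, rising 4 mm above it, in front of the cell where the blue-capped vial starts; it stays and marks that cell. Origin: underside of its top, 25.5 mm in -x of the cell centre, 20 mm above the rack's origin; axes as the rack's.
Not all that is in view belongs to the job. Leave any turquoise look-alike of the vial_yellow alone.

How it is judged:
By the outcome, as a careful person would: the job done as asked, in the order asked, and still so for the second after the job is handed in, with the robot touching nothing.
It also fails if it takes over 96 s, if anything falls off the work surface, if the arm or the gripper's body presses on something with over 40 N, if the wrist force passes 120 N, or if a joint passes its speed limit or range.

## Robot

A 6-joint arm with a two-finger parallel gripper is mounted at the origin on the work surface; the furniture and walls round the work are solid. World frame = base frame: x ahead of the robot, y to its left, z up, the work surface at z = 0. Lengths are in m, angles in degrees, forces in N, time in s.
With the tool pointing down it reaches from about 0.4 to 0.825 m from the base axis. Payload 7 kg.
Tool frame: the origin (TCP) lies at the very end of the fingers, on their centre line; the grasp point (between the pads) lies 19 mm behind it; z points along the fingers, y is the line along which they close (so a half turn about z gives the same grasp; the last joint's range is limited). The gripper opens to 88 mm and grips with 3 to 60 N. Pads are 19 mm wide; open, the fingers measure 130 mm over their backs; the gripper's body (78 mm by 193 mm) begins 47 mm behind the grasp point.
Start: joints at [80.048, 20.546, 0.682, 0, -70.136, -16.507], TCP at [0.301, 0.604, 0.227] pointing down, gripper open.
Joint ranges: [-176.03, 176.03], [-82.01, 121.73], [-58.28, 71.71], [-173.87, 95.51], [-174.79, -0.11], [-173.66, 173.66]. Speed limits (degrees/s): [136.94, 136.94, 172.46, 180, 180, 180].

## Interface

Orientations are given as [roll, pitch, yaw] about the fixed x, y, z axes, in that order (R = Rz(yaw) Ry(pitch) Rx(roll)).
In Python, from plant import ctrl, cams, workorder gives the robot as it stands.
- The arm moves only by the tool play_rows, never from a script. Its argument "motion" is a list of rows, each an object of numbers: "x", "y", "z": the shift along the tool's x, y, z normalised to -1 to 1, where 1 is 0.025 m; "rx", "ry", "rz": the turn, a rotation vector about the tool's x, y, z normalised to -1 to 1, where 1 is 4 degrees. A call has 1 to 20 rows; each row shifts and turns the commanded pose from where the row before left it, along the tool's axes as they then stand; what a row does not reach is not made up. A row lasts 1/8 s, in which the tool goes at most 62.5 mm and 10.7 degrees, less where a joint would pass 70% of its speed; a pose out of reach is approached as far as the arm can. A call with a number of a shift or a turn outside -1 to 1 is refused whole. A call with a gripper value outside its range is refused whole. "fingers" is the opening, from -1 (shut) to 1 (fully open), set as the call begins (left out, the last holds). The fingers move at their own pace and stop on an object; the grip force is fixed at half the most. Time passes only in rows, so rows that do not move let the fingers close. It gives the time, the measured TCP pose, the force, the opening and the grip force at its end, in the units of the state.
- ctrl.get_obs(): the state, without advancing time (a new reading comes with each control period).
- cams.snapshot(name): name is "scene" or "top"; returns the picture (420x560x3 uint8, blue, green, red); there is no depth.
- cams.get_calibration(name): a dict with "vertical_fov" (degrees; the focal length in pixels is half the picture's height over the tangent of half this angle, whatever the lens; pixels are square), "cx", "cy" (the principal point, pixels), "k1" (the pictures are not rectified: a ray, as slopes to the right and down, at radius r is drawn at 1 + k1 r^2 times it, then the intrinsics apply), "position" and "rotation" of the camera in the world. Camera axes: x right, y up, looking along -z (the intrinsics and any distortion apply to the point x, -y, -z); pixel columns grow to the right and rows downward; lengths in m; the calibration is good to about 2 mm. A picture is of the moment at which its call begins. get_calibration takes no time and is no camera call.
- workorder.close_job(): hands the job in; it is judged then, once.
The state is a dict: "clock": time; "joint_pos": joint angles; "qvel": joint speeds; "tau": joint torques, N m; "tool_pos": TCP position; "orientation": TCP orientation; "force": force on the tool from outside, world axes, zero at the start; "moment": the same for the moment, N m; "opening": finger opening in m; "gripper_force": force on a finger pad.
Only numpy, scipy, OpenCV 4.12 (cv2) and the standard library are available. Lean on these libraries where they do the work, as an engineer would, in place of code of your own. Each camera call takes 0.05 s, during which the arm holds its last target. There are 200 camera calls.

## Working session

There is one attempt and no reset: what is moved stays moved. The work goes in short steps, Python scripts to look and compute and a tool call to move; the robot and the scene stay as the last step left them, time stands still between calls to the robot, and variables do not carry over. Pictures are saved under pics/ and viewed, at most 14 in all, crops included, and the job is handed in when it is done.

Besides the shell and the picture viewer there is one more tool, called after ">>>" as a command line: name --argument value ..., lists and objects as JSON in quotes. play_rows: Moves the arm, as the interface text tells. Its arguments: {"type":"object","properties":{"motion":{"type":"array"},"fingers":{"type":"number"}},"required":["motion"]}

```bash
mkdir -p pics
python3 - <<'E'
from plant import ctrl,cams
import cv2
o=ctrl.get_obs();print(o['clock'],o['tool_pos'],o['orientation'],o['opening'])
for n in('scene','top'):
    cv2.imwrite(f'pics/{n}0.png',cams.snapshot(n));print(n,cams.get_calibration(n))
E
```

```text
0.0 [0.30054052 0.60384612 0.22560904] [ 1.79904657e+02 -7.47142392e-03 -2.64653172e+01] 0.0879932409640935
scene {'vertical_fov': 51.60885123372657, 'cx': 280.2704320855928, 'cy': 210.48870909526025, 'k1': -0.050054192683098825, 'position': array([-0.02623735, -0.33711005,  0.65535245]), 'rotation': array([ 45.0702042 ,  -0.59516418, -57.02351887])}
top {'vertical_fov': 49.588383894849514, 'cx': 281.03786920828, 'cy': 212.4860718451678, 'k1': -0.061591339825328925, 'position': array([ 0.3756569 , -0.00982176,  0.91179719]), 'rotation': array([  6.3984955 ,   1.14622816, -90.73417394])}
```

View pics/top0.png

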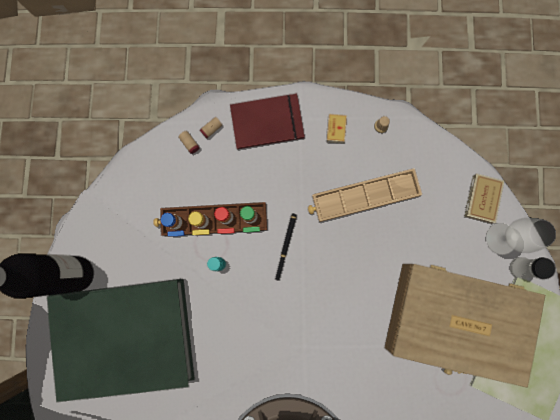

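View pics/scene0.png

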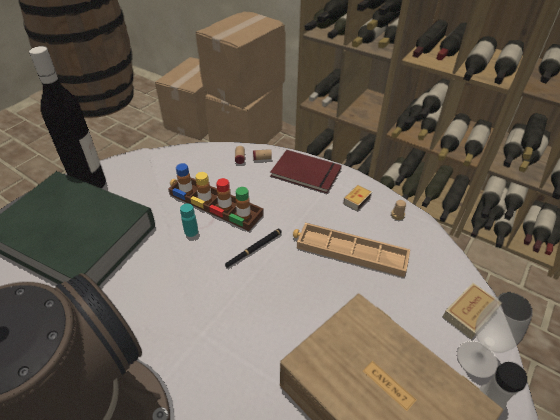

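Top view: the dark rack's knob is at (157,222), with the caps running blue (168,219), yellow (196,217), red (221,214), green (248,213). The pale rack's knob is at (312,210). The turquoise decoy at (216,264) stands outside the rack, so I leave it. The four capped vials inside the rack, each behind its matching clip, are the ones meant. I'll confirm this in one enlarged crop.

```bash
cat > h.py <<'E'
import numpy as np,cv2
from scipy.spatial.transform import Rotation as R
from plant import cams
def cam(n):
    c=cams.get_calibration(n);f=210/np.tan(np.radians(c['vertical_fov']/2))
    K=np.array([[f,0,c['cx']],[0,f,c['cy']],[0,0,1.]]);return K,np.array([c['k1'],0,0,0,0.]),c['position'],R.from_euler('xyz',c['rotation'],degrees=True).as_matrix()
def ray(n,uv):
    K,d,p,M=cam(n);q=cv2.undistortPoints(np.array(uv,float).reshape(-1,1,2),K,d)[:,0]
    return p,np.c_[q[:,0],-q[:,1],-np.ones(len(q))]@M.T
def plane(n,uv,z):
    p,r=ray(n,uv);return p+r*((z-p[2])/r[:,2])[:,None]
def proj(n,P):
    K,d,p,M=cam(n);q=(np.atleast_2d(P)-p)@M;q=q*[1,-1,-1]
    return cv2.projectPoints(q,np.zeros(3),np.zeros(3),K,d)[0][:,0]
def tri(uv1,uv2):
    a,r=ray('top',[uv1]);b,s=ray('scene',[uv2]);r=r[0];s=s[0]
    t=np.linalg.lstsq(np.c_[r,-s],b-a,rcond=None)[0];return (a+t[0]*r+b+t[1]*s)/2,np.linalg.norm(a+t[0]*r-b-t[1]*s)
E
python3 - <<'E'
import cv2,numpy as np
t=cv2.imread('pics/top0.png');s=cv2.imread('pics/scene0.png')
a=cv2.resize(t[160:280,145:285],None,fx=5.7,fy=5,interpolation=2) if 0 else cv2.resize(t[195:275,150:275],None,fx=5,fy=5,interpolation=2)
cv2.imwrite('pics/c1.png',a)
cv2.imwrite('pics/c2.png',cv2.resize(t[165:225,302:427],None,fx=6,fy=6,interpolation=2))
cv2.imwrite('pics/c3.png',cv2.resize(s[155:245,160:280],None,fx=6,fy=6,interpolation=2))
E
```

```text
(no output)
```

View pics/c1.png

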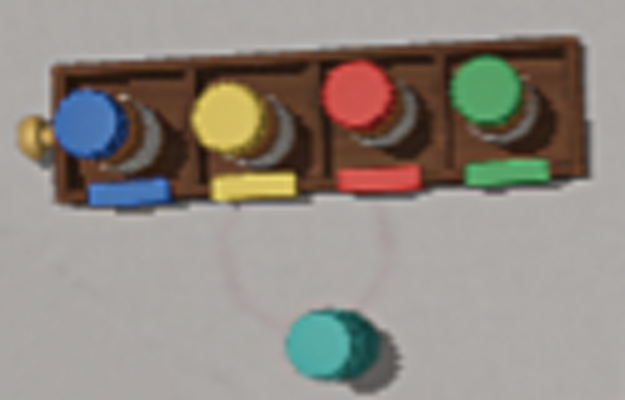

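View pics/c2.png

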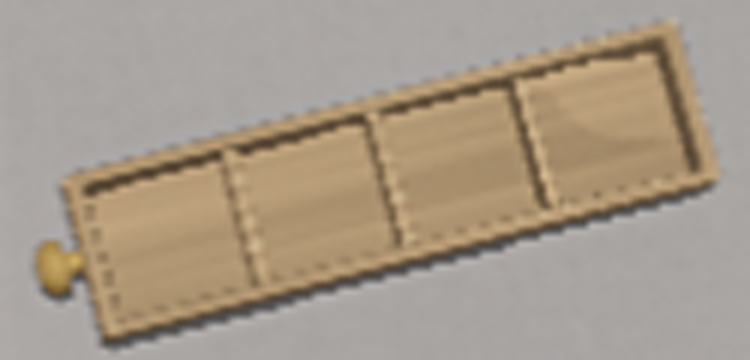

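View pics/c3.png

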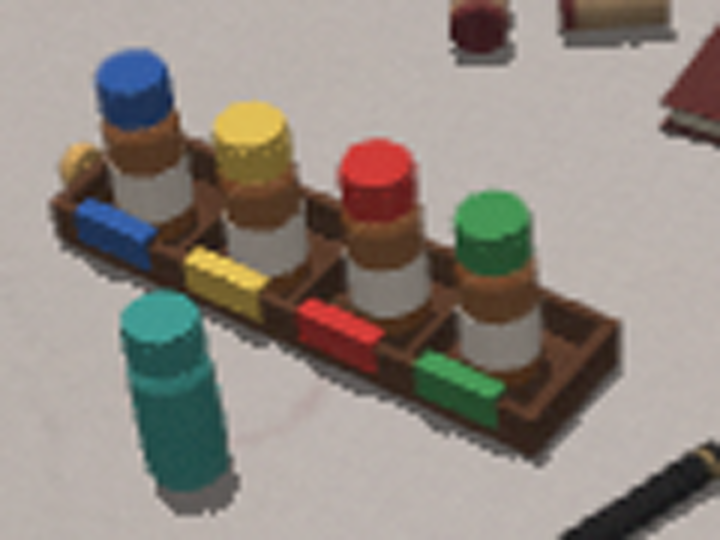

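Top crop: in the dark rack, counting from the knob, blue (90,123), yellow (228,118), red (357,94) and green (486,90), each by its own clip. The turquoise vial outside at crop (320,345) is the look-alike. The pale rack is empty, with its knob at the left end.

```bash
cat > meas.py <<'E'
from h import *
c=lambda P,s,o:(np.array(P,float)+.5)/s-.5+o
D=c([(52,67),(578,38),(588,178),(57,202)],5,[150,195]);P=c([(65,180),(678,22),(718,182),(108,338)],6,[302,165])
L=np.array([(.028,.106),(.028,-.106),(-.028,-.106),(-.028,.106)])
racks={}
for n,U in(('dark',D),('pale',P)):
    W=plane('top',U,.02)[:,:2];m=W.mean(0)
    z=((W-m)[:,0]+1j*(W-m)[:,1])@np.conj(L[:,0]+1j*L[:,1]);th=np.angle(z);Rm=np.array([[np.cos(th),-np.sin(th)],[np.sin(th),np.cos(th)]])
    print(n,m.round(4),np.degrees(th).round(2),'resid mm',((W-m)-L@Rm.T).round(4).tolist())
    cells=[m+Rm@[0,y] for y in(.075,.025,-.025,-.075)];racks[n]=(m,th,cells);print(np.round(cells,4).tolist())
T=c([(90,123),(228,118),(357,94),(486,90)],5,[150,195]);S=c([(137,66),(253,120),(378,160),(494,212)],6,[160,155])
V=plane('top',T,.075);print('top',V.round(4).tolist());print('scene',plane('scene',S,.075).round(4).tolist())
m,th,_=racks['dark'];Rm=np.array([[np.cos(th),-np.sin(th)],[np.sin(th),np.cos(th)]])
print('in rack',((V[:,:2]-m)@Rm).round(4).tolist())
for a,b in zip(T,S):p,e=tri(a,b);print(p.round(4),e.round(4))
E
python3 meas.py
```

```text
dark [0.4653 0.1415] 2.12 resid mm [[-0.0008, -0.0002], [-0.0003, 0.0013], [-0.0, -0.0001], [0.0012, -0.001]]
[[0.4625, 0.2164], [0.4644, 0.1664], [0.4662, 0.1165], [0.4681, 0.0665]]
pale [ 0.5091 -0.1644] 13.54 resid mm [[-0.0008, -0.0011], [-0.0004, -0.0001], [0.0001, 0.0023], [0.0011, -0.001]]
[[0.4915, -0.0915], [0.5032, -0.1401], [0.5149, -0.1887], [0.5266, -0.2373]]
top [[0.4603, 0.2176, 0.075], [0.4614, 0.1656, 0.075], [0.4697, 0.1174, 0.075], [0.4705, 0.0693, 0.075]]
scene [[0.4635, 0.2196, 0.075], [0.4635, 0.1664, 0.075], [0.4708, 0.1176, 0.075], [0.4715, 0.0694, 0.075]]
in rack [[-0.0022, 0.0763], [-0.003, 0.0243], [0.0035, -0.0242], [0.0025, -0.0723]]
[0.4601 0.2163 0.0787] 0.0007
[0.4615 0.1649 0.0772] 0.0008
[0.4697 0.117  0.0761] 0.0005
[0.4705 0.069  0.0759] 0.0006
```

Run:
```python
from h import *
print('bottle base top-view pts',plane('top',[(92,270),(85,285),(85,256)],0).round(3).tolist())
print('bottle base scene pts',plane('scene',[(103,182),(85,195),(98,190)],0).round(3).tolist())
print('scene turq top',plane('scene',[(186.5,207)],.07).round(3))
# bottle apex: along scene ray of cap top, heights at given xy
p,r=ray('scene',[(38,49)]);
for z in(.25,.28,.3,.32,.34):print(z,(p+r[0]*((z-p[2])/r[0,2])).round(3),proj('top',(p+r[0]*((z-p[2])/r[0,2]))).round(0))
t=cv2.imread('pics/top0.png');s=cv2.imread('pics/scene0.png')
a=cv2.resize(t[235:315,0:120],(600,400),interpolation=2);b=cv2.resize(s[40:215,20:120],(229,400),interpolation=2)
cv2.imwrite('pics/b.png',np.hstack([a[:,:570],b]))
```

```text
bottle base top-view pts [[0.366, 0.393, 0.0], [0.336, 0.406, 0.0], [0.395, 0.408, 0.0]]
bottle base scene pts [[0.381, 0.404, 0.0], [0.329, 0.403, 0.0], [0.357, 0.392, 0.0]]
scene turq top [[0.378 0.133 0.07 ]]
0.25 [0.442 0.585 0.25 ] [[-93. 223.]]
0.28 [0.407 0.517 0.28 ] [[-69. 244.]]
0.3 [0.384 0.472 0.3  ] [[-52. 260.]]
0.32 [0.361 0.426 0.32 ] [[-32. 277.]]
0.34 [0.338 0.381 0.34 ] [[-11. 295.]]
```

View pics/b.png

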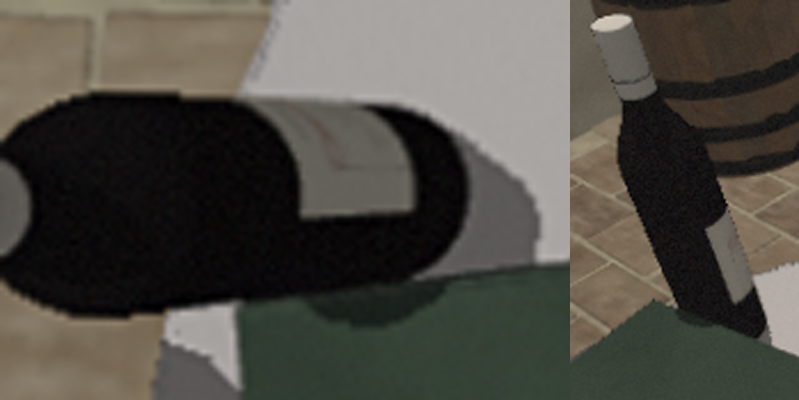

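The bottle stands at about (0.36, 0.43) and is about 0.32 m tall, between the start pose and the racks. I'll rise above it first.

>>> play_rows --motion '[{"z":-1},{"z":-1},{"z":-1},{"z":-1},{"z":-1},{"z":-1},{"z":-1},{"x":0.4,"y":0.35},{"x":0.4,"y":0.35}]' --fingers 0.36

```text
$.motion[0]: bad value
```

>>> play_rows --motion '[{"x":0,"y":0,"z":-1,"rx":0,"ry":0,"rz":0},{"x":0,"y":0,"z":-1,"rx":0,"ry":0,"rz":0},{"x":0,"y":0,"z":-1,"rx":0,"ry":0,"rz":0},{"x":0,"y":0,"z":-1,"rx":0,"ry":0,"rz":0},{"x":0,"y":0,"z":-1,"rx":0,"ry":0,"rz":0},{"x":0,"y":0,"z":-1,"rx":0,"ry":0,"rz":0}]' --fingers 0.36

```text
clock: 0.85
tool_pos: [0.3006, 0.6041, 0.3768]
orientation: [179.9, -0.0, -26.5]
force: [0.2, -0.2, 0.0]
opening: 0.0593
gripper_force: 0.0
```

>>> play_rows --motion '[{"x":0.745,"y":0.645,"z":0,"rx":0,"ry":0,"rz":0},{"x":0.745,"y":0.645,"z":0,"rx":0,"ry":0,"rz":0},{"x":0.745,"y":0.645,"z":0,"rx":0,"ry":0,"rz":0},{"x":0.745,"y":0.645,"z":0,"rx":0,"ry":0,"rz":0},{"x":0.745,"y":0.645,"z":0,"rx":0,"ry":0,"rz":0},{"x":0.745,"y":0.645,"z":0,"rx":0,"ry":0,"rz":0},{"x":0.745,"y":0.645,"z":0,"rx":0,"ry":0,"rz":0},{"x":0.745,"y":0.645,"z":0,"rx":0,"ry":0,"rz":0},{"x":0.745,"y":0.645,"z":0,"rx":0,"ry":0,"rz":0},{"x":0.745,"y":0.645,"z":0,"rx":0,"ry":0,"rz":0},{"x":0.745,"y":0.645,"z":0,"rx":0,"ry":0,"rz":0},{"x":0.745,"y":0.645,"z":0,"rx":0,"ry":0,"rz":0},{"x":0.745,"y":0.645,"z":0,"rx":0,"ry":0,"rz":0},{"x":0.745,"y":0.645,"z":0,"rx":0,"ry":0,"rz":0},{"x":0.745,"y":0.645,"z":0,"rx":0,"ry":0,"rz":0},{"x":0.745,"y":0.645,"z":0,"rx":0,"ry":0,"rz":0},{"x":0.745,"y":0.645,"z":0,"rx":0,"ry":0,"rz":0}]'

```text
clock: 2.98
tool_pos: [0.4625, 0.2162, 0.3766]
orientation: [180.0, -0.0, -26.5]
force: [-0.0, -0.4, 0.5]
opening: 0.0597
gripper_force: 0.0
```

```bash
python3 -c "
from plant import ctrl
o=ctrl.get_obs();print(o['joint_pos'],o['tool_pos'],o['orientation'])"
```

```text
[ 4.71264328e+01  1.11775508e+00 -4.53689766e+00  2.67160872e-03
 -8.43448491e+01  1.64139185e+01] [0.4624529  0.21619335 0.37657391] [ 1.79999727e+02 -2.69101645e-03 -2.64593854e+01]
```

>>> play_rows --motion '[{"x":0,"y":0,"z":0.615,"rx":0,"ry":0,"rz":0.96},{"x":0,"y":0,"z":0.615,"rx":0,"ry":0,"rz":0.96},{"x":0,"y":0,"z":0.615,"rx":0,"ry":0,"rz":0.96},{"x":0,"y":0,"z":0.615,"rx":0,"ry":0,"rz":0.96},{"x":0,"y":0,"z":0.615,"rx":0,"ry":0,"rz":0.96},{"x":0,"y":0,"z":0.615,"rx":0,"ry":0,"rz":0.96},{"x":0,"y":0,"z":0.615,"rx":0,"ry":0,"rz":0.96},{"x":0,"y":0,"z":0.615,"rx":0,"ry":0,"rz":0.96},{"x":0,"y":0,"z":0.615,"rx":0,"ry":0,"rz":0.96},{"x":0,"y":0,"z":0.615,"rx":0,"ry":0,"rz":0.96},{"x":0,"y":0,"z":0.615,"rx":0,"ry":0,"rz":0.96},{"x":0,"y":0,"z":0.615,"rx":0,"ry":0,"rz":0.96},{"x":0,"y":0,"z":0.615,"rx":0,"ry":0,"rz":0.96},{"x":0,"y":0,"z":0.615,"rx":0,"ry":0,"rz":0.96},{"x":0,"y":0,"z":0.615,"rx":0,"ry":0,"rz":0.96},{"x":0,"y":0,"z":0.615,"rx":0,"ry":0,"rz":0.96}]'

```text
clock: 4.97
tool_pos: [0.4623, 0.217, 0.1301]
orientation: [-180.0, 0.0, -88.0]
force: [-0.1, -0.2, -1.1]
opening: 0.0592
gripper_force: 0.0
```

```bash
cat > go.py <<'E'
import sys,numpy as np
from plant import ctrl
from scipy.spatial.transform import Rotation as R
o=ctrl.get_obs();M=R.from_euler('xyz',o['orientation'],degrees=True).as_matrix()
C={'b':(.462,.2178),'y':(.462,.166),'r':(.470,.1175),'g':(.471,.0694),'1':(.4915,-.0915),'2':(.5032,-.1401),'3':(.5149,-.1887),'4':(.5266,-.2373)}
g=sys.argv[1];z=float(sys.argv[2]);yaw=-76.46 if g in'1234' else -87.88
# order: translate in present frame, then turn
print(o['clock'],'units xyz',(M.T@(np.array([*C[g],z])-o['tool_pos'])/.025).round(3),'rz units',round((o['orientation'][2]-yaw)/4,3),o['tool_pos'].round(4),o['orientation'].round(2))
E
python3 go.py b .034
```

```text
4.975 units xyz [-0.031  0.013  3.845] rz units -0.037 [0.4623 0.217  0.1301] [-179.99    0.    -88.03]
```

>>> play_rows --motion '[{"x":-0.03,"y":0.01,"z":0.95,"rx":0,"ry":0,"rz":0},{"x":0,"y":0,"z":0.95,"rx":0,"ry":0,"rz":0},{"x":0,"y":0,"z":0.95,"rx":0,"ry":0,"rz":0},{"x":0,"y":0,"z":0.95,"rx":0,"ry":0,"rz":0},{"x":0,"y":0,"z":0,"rx":0,"ry":0,"rz":0}]'

```text
clock: 5.6
tool_pos: [0.461, 0.217, 0.0342]
orientation: [179.8, -0.1, -87.9]
force: [-0.1, -0.4, 0.6]
opening: 0.0595
gripper_force: 0.0
```

>>> play_rows --motion '[{"x":0,"y":0,"z":0,"rx":0,"ry":0,"rz":0},{"x":0,"y":0,"z":0,"rx":0,"ry":0,"rz":0},{"x":0,"y":0,"z":0,"rx":0,"ry":0,"rz":0},{"x":0,"y":0,"z":0,"rx":0,"ry":0,"rz":0}]' --fingers -1

```text
clock: 6.1
tool_pos: [0.462, 0.2187, 0.036]
orientation: [-180.0, 0.0, -87.9]
force: [0.7, -0.4, 1.6]
opening: 0.0266
gripper_force: 30.0
```

>>> play_rows --motion '[{"x":0,"y":0,"z":-0.4,"rx":0,"ry":0,"rz":0},{"x":0,"y":0,"z":-0.8,"rx":0,"ry":0,"rz":0},{"x":0,"y":0,"z":-0.9,"rx":0,"ry":0,"rz":0},{"x":0,"y":0,"z":-0.9,"rx":0,"ry":0,"rz":0},{"x":0,"y":0,"z":-0.9,"rx":0,"ry":0,"rz":0},{"x":0,"y":0,"z":0,"rx":0,"ry":0,"rz":0}]'

```text
clock: 6.85
tool_pos: [0.4627, 0.2194, 0.1354]
orientation: [-179.8, 0.2, -87.9]
force: [0.7, -0.2, -0.8]
opening: 0.027
gripper_force: 29.9
```

```bash
python3 go.py 4 .134; python3 -c "
from plant import cams;import cv2
s=cams.snapshot('scene');cv2.imwrite('pics/s1.png',cv2.resize(s[60:260,100:340],None,fx=3,fy=3))"
```

```text
6.85 units xyz [ 1.8349e+01 -1.8770e+00  1.3000e-02] rz units -2.855 [0.4627 0.2194 0.1354] [-1.7982e+02  1.5000e-01 -8.7880e+01]
```

View pics/s1.png

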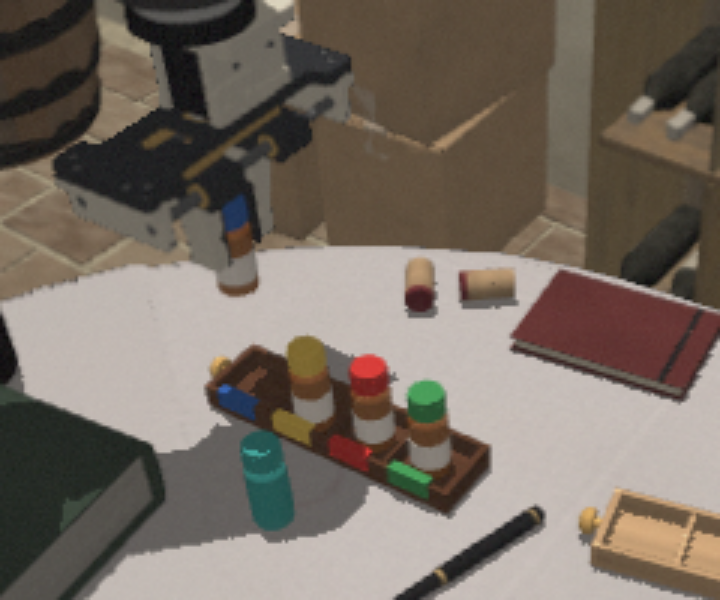

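The blue vial is held upright in the fingers at crop (237,245), and the other three stand undisturbed. Carrying it to pale cell 4.

>>> play_rows --motion '[{"x":0.6,"y":-0.1,"z":0,"rx":0,"ry":0,"rz":0},{"x":0.986,"y":-0.1,"z":0,"rx":0,"ry":0,"rz":0},{"x":0.986,"y":-0.1,"z":0,"rx":0,"ry":0,"rz":0},{"x":0.986,"y":-0.1,"z":0,"rx":0,"ry":0,"rz":0},{"x":0.986,"y":-0.1,"z":0,"rx":0,"ry":0,"rz":0},{"x":0.986,"y":-0.1,"z":0,"rx":0,"ry":0,"rz":0},{"x":0.986,"y":-0.1,"z":0,"rx":0,"ry":0,"rz":0},{"x":0.986,"y":-0.1,"z":0,"rx":0,"ry":0,"rz":0},{"x":0.986,"y":-0.1,"z":0,"rx":0,"ry":0,"rz":0},{"x":0.986,"y":-0.1,"z":0,"rx":0,"ry":0,"rz":0},{"x":0.986,"y":-0.1,"z":0,"rx":0,"ry":0,"rz":0},{"x":0.986,"y":-0.1,"z":0,"rx":0,"ry":0,"rz":0},{"x":0.986,"y":-0.1,"z":0,"rx":0,"ry":0,"rz":0},{"x":0.986,"y":-0.1,"z":0,"rx":0,"ry":0,"rz":0},{"x":0.986,"y":-0.1,"z":0,"rx":0,"ry":0,"rz":0},{"x":0.986,"y":-0.1,"z":0,"rx":0,"ry":0,"rz":0},{"x":0.986,"y":-0.1,"z":0,"rx":0,"ry":0,"rz":0},{"x":0.986,"y":-0.1,"z":0,"rx":0,"ry":0,"rz":0},{"x":0.986,"y":-0.1,"z":0,"rx":0,"ry":0,"rz":0}]'

```text
clock: 9.28
tool_pos: [0.525, -0.2395, 0.132]
orientation: [179.9, 0.0, -87.9]
force: [0.0, 1.3, -0.2]
opening: 0.0264
gripper_force: 29.9
```

>>> play_rows --motion '[{"x":0,"y":0,"z":0,"rx":0,"ry":0,"rz":-0.955},{"x":0,"y":0,"z":0,"rx":0,"ry":0,"rz":-0.955},{"x":0,"y":0,"z":0,"rx":0,"ry":0,"rz":-0.955},{"x":0,"y":0,"z":0,"rx":0,"ry":0,"rz":0}]'

```text
clock: 9.78
tool_pos: [0.5251, -0.2386, 0.1321]
orientation: [179.9, 0.0, -76.5]
force: [0.7, -0.1, -0.9]
opening: 0.0268
gripper_force: 29.9
```

```bash
python3 go.py 4 .0365
python3 - <<'E'
from h import *
t=cams.snapshot('top');u=proj('top',[.5266,-.2373,.1])[0].astype(int);print(u)
cv2.imwrite('pics/t1.png',cv2.resize(t[150:260,300:440],None,fx=5,fy=5,interpolation=2))
E
python3 go.py 4 .0365
```

```text
9.775 units xyz [-0.033 -0.079  3.825] rz units -0.009 [ 0.5251 -0.2386  0.1321] [ 1.799e+02  4.000e-02 -7.650e+01]
[414 177]
9.825 units xyz [-0.032 -0.069  3.832] rz units -0.022 [ 0.5253 -0.2385  0.1323] [ 1.7992e+02  3.0000e-02 -7.6550e+01]
```

View pics/t1.png

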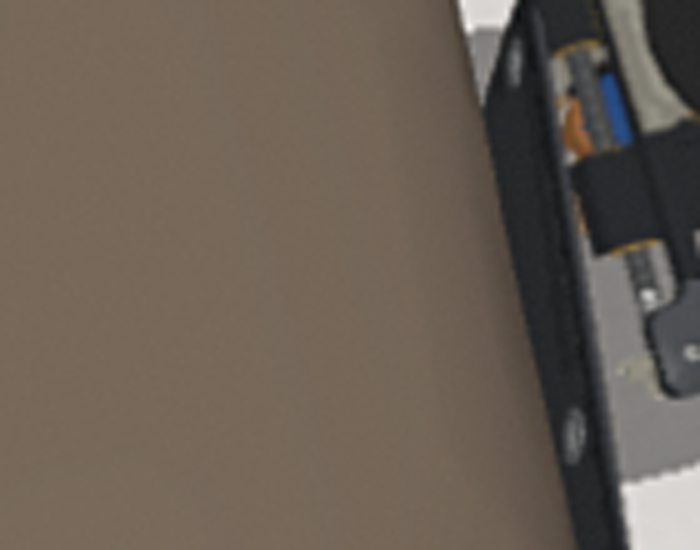

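>>> play_rows --motion '[{"x":-0.03,"y":-0.07,"z":0.7,"rx":0,"ry":0,"rz":0},{"x":0,"y":0,"z":0.9,"rx":0,"ry":0,"rz":0},{"x":0,"y":0,"z":0.9,"rx":0,"ry":0,"rz":0},{"x":0,"y":0,"z":0.7,"rx":0,"ry":0,"rz":0},{"x":0,"y":0,"z":0.4,"rx":0,"ry":0,"rz":0},{"x":0,"y":0,"z":0.2,"rx":0,"ry":0,"rz":0},{"x":0,"y":0,"z":0,"rx":0,"ry":0,"rz":0}]'

```text
clock: 10.7
tool_pos: [0.5276, -0.2371, 0.0381]
orientation: [180.0, -0.0, -76.4]
force: [0.2, -1.1, -0.0]
opening: 0.0269
gripper_force: 29.9
```

>>> play_rows --motion '[{"x":0,"y":0,"z":0.08,"rx":0,"ry":0,"rz":0},{"x":0,"y":0,"z":0,"rx":0,"ry":0,"rz":0}]'

```text
clock: 10.95
tool_pos: [0.5278, -0.237, 0.0364]
orientation: [-180.0, -0.0, -76.4]
force: [0.4, -0.2, 0.4]
opening: 0.0272
gripper_force: 29.9
```

>>> play_rows --motion '[{"x":0,"y":0,"z":0,"rx":0,"ry":0,"rz":0},{"x":0,"y":0,"z":0,"rx":0,"ry":0,"rz":0},{"x":0,"y":0,"z":0,"rx":0,"ry":0,"rz":0},{"x":0,"y":0,"z":0,"rx":0,"ry":0,"rz":0}]' --fingers 0.36

```text
clock: 11.45
tool_pos: [0.5276, -0.237, 0.0361]
orientation: [-180.0, -0.0, -76.4]
force: [0.6, -0.2, -0.5]
opening: 0.0579
gripper_force: 0.0
```

>>> play_rows --motion '[{"x":0,"y":0,"z":-0.5,"rx":0,"ry":0,"rz":0},{"x":0,"y":0,"z":-0.9,"rx":0,"ry":0,"rz":0},{"x":0,"y":0,"z":-0.9,"rx":0,"ry":0,"rz":0},{"x":0,"y":0,"z":-0.9,"rx":0,"ry":0,"rz":0},{"x":0,"y":0,"z":-0.7,"rx":0,"ry":0,"rz":0},{"x":0,"y":0,"z":0,"rx":0,"ry":0,"rz":0.952},{"x":0,"y":0,"z":0,"rx":0,"ry":0,"rz":0.952},{"x":0,"y":0,"z":0,"rx":0,"ry":0,"rz":0.952}]'

```text
clock: 12.45
tool_pos: [0.5277, -0.237, 0.1347]
orientation: [-179.9, -0.0, -88.0]
force: [-0.7, -0.3, 1.0]
opening: 0.0595
gripper_force: 0.0
```

```bash
python3 go.py y .034
```

```text
12.45 units xyz [-16.205   2.066   4.021] rz units -0.027 [ 0.5277 -0.237   0.1347] [-1.7994e+02 -1.0000e-02 -8.7990e+01]
```

>>> play_rows --motion '[{"x":-0.953,"y":0.122,"z":0,"rx":0,"ry":0,"rz":0},{"x":-0.953,"y":0.122,"z":0,"rx":0,"ry":0,"rz":0},{"x":-0.953,"y":0.122,"z":0,"rx":0,"ry":0,"rz":0},{"x":-0.953,"y":0.122,"z":0,"rx":0,"ry":0,"rz":0},{"x":-0.953,"y":0.122,"z":0,"rx":0,"ry":0,"rz":0},{"x":-0.953,"y":0.122,"z":0,"rx":0,"ry":0,"rz":0},{"x":-0.953,"y":0.122,"z":0,"rx":0,"ry":0,"rz":0},{"x":-0.953,"y":0.122,"z":0,"rx":0,"ry":0,"rz":0},{"x":-0.953,"y":0.122,"z":0,"rx":0,"ry":0,"rz":0},{"x":-0.953,"y":0.122,"z":0,"rx":0,"ry":0,"rz":0},{"x":-0.953,"y":0.122,"z":0,"rx":0,"ry":0,"rz":0},{"x":-0.953,"y":0.122,"z":0,"rx":0,"ry":0,"rz":0},{"x":-0.953,"y":0.122,"z":0,"rx":0,"ry":0,"rz":0},{"x":-0.953,"y":0.122,"z":0,"rx":0,"ry":0,"rz":0},{"x":-0.953,"y":0.122,"z":0,"rx":0,"ry":0,"rz":0},{"x":-0.953,"y":0.122,"z":0,"rx":0,"ry":0,"rz":0},{"x":-0.953,"y":0.122,"z":0,"rx":0,"ry":0,"rz":0},{"x":0,"y":0,"z":0,"rx":0,"ry":0,"rz":0}]'

```text
clock: 14.7
tool_pos: [0.4608, 0.1671, 0.1345]
orientation: [-179.9, 0.0, -87.7]
force: [-0.6, 0.1, 0.5]
opening: 0.0593
gripper_force: 0.0
```

```bash
python3 go.py y .034; python3 -c "
from plant import cams;import cv2
s=cams.snapshot('scene');cv2.imwrite('pics/s2.png',cv2.resize(s[60:300,130:430],None,fx=2.5,fy=2.5))"
```

```text
14.7 units xyz [ 0.049 -0.04   4.018] rz units 0.033 [0.4608 0.1671 0.1345] [-1.7994e+02  4.0000e-02 -8.7750e+01]
```

View pics/s2.png

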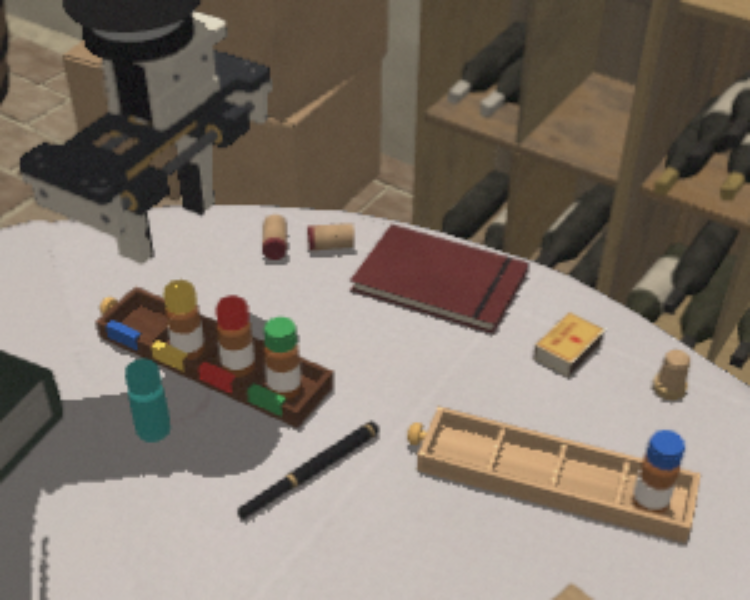

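The blue vial stands upright in the cell farthest from the pale rack's knob, at crop (660,470). The yellow vial is next.

>>> play_rows --motion '[{"x":0.03,"y":-0.03,"z":0.8,"rx":0,"ry":0,"rz":0},{"x":0,"y":0,"z":0.9,"rx":0,"ry":0,"rz":0},{"x":0,"y":0,"z":0.9,"rx":0,"ry":0,"rz":0},{"x":0,"y":0,"z":0.9,"rx":0,"ry":0,"rz":0},{"x":0,"y":0,"z":0.45,"rx":0,"ry":0,"rz":0},{"x":0,"y":0,"z":0,"rx":0,"ry":0,"rz":0}]'

```text
clock: 15.5
tool_pos: [0.4613, 0.1645, 0.0345]
orientation: [179.9, -0.1, -87.9]
force: [0.1, 0.5, 0.1]
opening: 0.0598
gripper_force: 0.0
```

>>> play_rows --motion '[{"x":0,"y":0,"z":0,"rx":0,"ry":0,"rz":0},{"x":0,"y":0,"z":0,"rx":0,"ry":0,"rz":0},{"x":0,"y":0,"z":0,"rx":0,"ry":0,"rz":0},{"x":0,"y":0,"z":0,"rx":0,"ry":0,"rz":0}]' --fingers -1

```text
clock: 16.0
tool_pos: [0.4616, 0.1653, 0.0351]
orientation: [-180.0, 0.0, -87.9]
force: [0.4, -0.2, 1.2]
opening: 0.027
gripper_force: 30.0
```

>>> play_rows --motion '[{"x":0,"y":0,"z":-0.4,"rx":0,"ry":0,"rz":0},{"x":0,"y":0,"z":-0.8,"rx":0,"ry":0,"rz":0},{"x":0,"y":0,"z":-0.9,"rx":0,"ry":0,"rz":0},{"x":0,"y":0,"z":-0.9,"rx":0,"ry":0,"rz":0},{"x":0,"y":0,"z":-0.9,"rx":0,"ry":0,"rz":0},{"x":0,"y":0,"z":0,"rx":0,"ry":0,"rz":0}]'

```text
clock: 16.75
tool_pos: [0.4624, 0.1658, 0.1345]
orientation: [-179.8, 0.1, -87.8]
force: [0.2, 0.6, -0.1]
opening: 0.0271
gripper_force: 30.0
```

```bash
python3 go.py 3 .134
```

```text
16.75 units xyz [ 1.425e+01 -1.566e+00 -7.000e-03] rz units -2.847 [0.4624 0.1658 0.1345] [-1.7982e+02  1.3000e-01 -8.7850e+01]
```

>>> play_rows --motion '[{"x":0.6,"y":-0.104,"z":0,"rx":0,"ry":0,"rz":0},{"x":0.975,"y":-0.104,"z":0,"rx":0,"ry":0,"rz":0},{"x":0.975,"y":-0.104,"z":0,"rx":0,"ry":0,"rz":0},{"x":0.975,"y":-0.104,"z":0,"rx":0,"ry":0,"rz":0},{"x":0.975,"y":-0.104,"z":0,"rx":0,"ry":0,"rz":0},{"x":0.975,"y":-0.104,"z":0,"rx":0,"ry":0,"rz":0},{"x":0.975,"y":-0.104,"z":0,"rx":0,"ry":0,"rz":0},{"x":0.975,"y":-0.104,"z":0,"rx":0,"ry":0,"rz":0},{"x":0.975,"y":-0.104,"z":0,"rx":0,"ry":0,"rz":0},{"x":0.975,"y":-0.104,"z":0,"rx":0,"ry":0,"rz":0},{"x":0.975,"y":-0.104,"z":0,"rx":0,"ry":0,"rz":0},{"x":0.975,"y":-0.104,"z":0,"rx":0,"ry":0,"rz":0},{"x":0.975,"y":-0.104,"z":0,"rx":0,"ry":0,"rz":0},{"x":0.975,"y":-0.104,"z":0,"rx":0,"ry":0,"rz":0},{"x":0.975,"y":-0.104,"z":0,"rx":0,"ry":0,"rz":0},{"x":0,"y":0,"z":0,"rx":0,"ry":0,"rz":-0.95},{"x":0,"y":0,"z":0,"rx":0,"ry":0,"rz":-0.95},{"x":0,"y":0,"z":0,"rx":0,"ry":0,"rz":-0.95},{"x":0,"y":0,"z":0,"rx":0,"ry":0,"rz":0}]'

```text
clock: 19.12
tool_pos: [0.5128, -0.19, 0.1314]
orientation: [179.9, 0.0, -76.5]
force: [0.2, -1.3, -1.2]
opening: 0.0267
gripper_force: 30.0
```

```bash
python3 go.py 3 .036
```

```text
19.125 units xyz [-0.028 -0.101  3.816] rz units -0.015 [ 0.5128 -0.19    0.1314] [ 1.799e+02  3.000e-02 -7.652e+01]
```

>>> play_rows --motion '[{"x":-0.02,"y":-0.08,"z":0.7,"rx":0,"ry":0,"rz":0},{"x":0,"y":0,"z":0.9,"rx":0,"ry":0,"rz":0},{"x":0,"y":0,"z":0.9,"rx":0,"ry":0,"rz":0},{"x":0,"y":0,"z":0.7,"rx":0,"ry":0,"rz":0},{"x":0,"y":0,"z":0.4,"rx":0,"ry":0,"rz":0},{"x":0,"y":0,"z":0.2,"rx":0,"ry":0,"rz":0},{"x":0,"y":0,"z":0.06,"rx":0,"ry":0,"rz":0},{"x":0,"y":0,"z":0,"rx":0,"ry":0,"rz":0}]'

```text
clock: 20.12
tool_pos: [0.5159, -0.1885, 0.0362]
orientation: [-180.0, -0.0, -76.5]
force: [0.4, 0.1, -0.2]
opening: 0.0268
gripper_force: 30.0
```

>>> play_rows --motion '[{"x":0,"y":0,"z":0.03,"rx":0,"ry":0,"rz":0},{"x":0,"y":0,"z":0,"rx":0,"ry":0,"rz":0},{"x":0,"y":0,"z":0,"rx":0,"ry":0,"rz":0},{"x":0,"y":0,"z":0,"rx":0,"ry":0,"rz":0},{"x":0,"y":0,"z":0,"rx":0,"ry":0,"rz":0}]' --fingers 0.36

```text
clock: 20.75
tool_pos: [0.5156, -0.1885, 0.0351]
orientation: [-180.0, -0.0, -76.5]
force: [-0.7, 0.8, -0.4]
opening: 0.0593
gripper_force: 0.0
```

>>> play_rows --motion '[{"x":0,"y":0,"z":-0.5,"rx":0,"ry":0,"rz":0},{"x":0,"y":0,"z":-0.9,"rx":0,"ry":0,"rz":0},{"x":0,"y":0,"z":-0.9,"rx":0,"ry":0,"rz":0},{"x":0,"y":0,"z":-0.9,"rx":0,"ry":0,"rz":0},{"x":0,"y":0,"z":-0.7,"rx":0,"ry":0,"rz":0},{"x":0,"y":0,"z":0,"rx":0,"ry":0,"rz":0.952},{"x":0,"y":0,"z":0,"rx":0,"ry":0,"rz":0.952},{"x":0,"y":0,"z":0,"rx":0,"ry":0,"rz":0.952}]'

```text
clock: 21.75
tool_pos: [0.5157, -0.1885, 0.1336]
orientation: [-179.9, -0.0, -88.0]
force: [-0.2, -0.4, 0.7]
opening: 0.0597
gripper_force: 0.0
```

```bash
python3 go.py r .034
```

```text
21.75 units xyz [-12.298   1.405   3.983] rz units -0.032 [ 0.5157 -0.1885  0.1336] [-1.7994e+02 -1.0000e-02 -8.8010e+01]
```

>>> play_rows --motion '[{"x":-0.946,"y":0.108,"z":0,"rx":0,"ry":0,"rz":0},{"x":-0.946,"y":0.108,"z":0,"rx":0,"ry":0,"rz":0},{"x":-0.946,"y":0.108,"z":0,"rx":0,"ry":0,"rz":0},{"x":-0.946,"y":0.108,"z":0,"rx":0,"ry":0,"rz":0},{"x":-0.946,"y":0.108,"z":0,"rx":0,"ry":0,"rz":0},{"x":-0.946,"y":0.108,"z":0,"rx":0,"ry":0,"rz":0},{"x":-0.946,"y":0.108,"z":0,"rx":0,"ry":0,"rz":0},{"x":-0.946,"y":0.108,"z":0,"rx":0,"ry":0,"rz":0},{"x":-0.946,"y":0.108,"z":0,"rx":0,"ry":0,"rz":0},{"x":-0.946,"y":0.108,"z":0,"rx":0,"ry":0,"rz":0},{"x":-0.946,"y":0.108,"z":0,"rx":0,"ry":0,"rz":0},{"x":-0.946,"y":0.108,"z":0,"rx":0,"ry":0,"rz":0},{"x":-0.946,"y":0.108,"z":0,"rx":0,"ry":0,"rz":0},{"x":0,"y":0,"z":0,"rx":0,"ry":0,"rz":0}]'

```text
clock: 23.5
tool_pos: [0.4693, 0.1187, 0.1335]
orientation: [-179.9, 0.0, -87.8]
force: [-0.1, -0.3, 0.9]
opening: 0.0594
gripper_force: 0.0
```

```bash
python3 go.py r .034
```

```text
23.5 units xyz [ 0.05  -0.022  3.979] rz units 0.027 [0.4693 0.1187 0.1335] [-1.7994e+02  3.0000e-02 -8.7770e+01]
```

>>> play_rows --motion '[{"x":0.02,"y":-0.02,"z":0.8,"rx":0,"ry":0,"rz":0},{"x":0,"y":0,"z":0.9,"rx":0,"ry":0,"rz":0},{"x":0,"y":0,"z":0.9,"rx":0,"ry":0,"rz":0},{"x":0,"y":0,"z":0.9,"rx":0,"ry":0,"rz":0},{"x":0,"y":0,"z":0.42,"rx":0,"ry":0,"rz":0},{"x":0,"y":0,"z":0,"rx":0,"ry":0,"rz":0}]'

```text
clock: 24.25
tool_pos: [0.4695, 0.1165, 0.0344]
orientation: [180.0, -0.0, -87.9]
force: [0.2, 0.1, -0.0]
opening: 0.0598
gripper_force: 0.0
```

>>> play_rows --motion '[{"x":0,"y":0,"z":0,"rx":0,"ry":0,"rz":0},{"x":0,"y":0,"z":0,"rx":0,"ry":0,"rz":0},{"x":0,"y":0,"z":0,"rx":0,"ry":0,"rz":0},{"x":0,"y":0,"z":0,"rx":0,"ry":0,"rz":0}]' --fingers -1

```text
clock: 24.75
tool_pos: [0.4698, 0.1171, 0.0348]
orientation: [-180.0, 0.0, -87.9]
force: [0.2, -0.4, 1.4]
opening: 0.0269
gripper_force: 30.0
```

>>> play_rows --motion '[{"x":0,"y":0,"z":-0.4,"rx":0,"ry":0,"rz":0},{"x":0,"y":0,"z":-0.8,"rx":0,"ry":0,"rz":0},{"x":0,"y":0,"z":-0.9,"rx":0,"ry":0,"rz":0},{"x":0,"y":0,"z":-0.9,"rx":0,"ry":0,"rz":0},{"x":0,"y":0,"z":-0.9,"rx":0,"ry":0,"rz":0},{"x":0,"y":0,"z":0,"rx":0,"ry":0,"rz":0}]'

```text
clock: 25.5
tool_pos: [0.4707, 0.1176, 0.1343]
orientation: [-179.8, 0.1, -87.9]
force: [-0.5, -0.1, -0.3]
opening: 0.027
gripper_force: 30.0
```

```bash
python3 go.py 2 .134
```

```text
25.5 units xyz [ 1.035e+01 -9.160e-01 -6.000e-03] rz units -2.852 [0.4707 0.1176 0.1343] [-1.798e+02  1.200e-01 -8.787e+01]
```

>>> play_rows --motion '[{"x":0.6,"y":-0.083,"z":0,"rx":0,"ry":0,"rz":0},{"x":0.975,"y":-0.083,"z":0,"rx":0,"ry":0,"rz":0},{"x":0.975,"y":-0.083,"z":0,"rx":0,"ry":0,"rz":0},{"x":0.975,"y":-0.083,"z":0,"rx":0,"ry":0,"rz":0},{"x":0.975,"y":-0.083,"z":0,"rx":0,"ry":0,"rz":0},{"x":0.975,"y":-0.083,"z":0,"rx":0,"ry":0,"rz":0},{"x":0.975,"y":-0.083,"z":0,"rx":0,"ry":0,"rz":0},{"x":0.975,"y":-0.083,"z":0,"rx":0,"ry":0,"rz":0},{"x":0.975,"y":-0.083,"z":0,"rx":0,"ry":0,"rz":0},{"x":0.975,"y":-0.083,"z":0,"rx":0,"ry":0,"rz":0},{"x":0.975,"y":-0.083,"z":0,"rx":0,"ry":0,"rz":0},{"x":0,"y":0,"z":0,"rx":0,"ry":0,"rz":-0.95},{"x":0,"y":0,"z":0,"rx":0,"ry":0,"rz":-0.95},{"x":0,"y":0,"z":0,"rx":0,"ry":0,"rz":-0.95},{"x":0,"y":0,"z":0,"rx":0,"ry":0,"rz":0}]'

```text
clock: 27.38
tool_pos: [0.5011, -0.1414, 0.1312]
orientation: [179.9, 0.0, -76.5]
force: [-0.1, -0.1, -0.6]
opening: 0.0268
gripper_force: 30.0
```

```bash
python3 go.py 2 .036;python3 -c "
from plant import cams;import cv2
s=cams.snapshot('scene');cv2.imwrite('pics/s3.png',cv2.resize(s[60:300,180:480],None,fx=2.5,fy=2.5))"
```

```text
27.375 units xyz [-0.029 -0.099  3.808] rz units -0.021 [ 0.5011 -0.1414  0.1312] [ 1.799e+02  2.000e-02 -7.654e+01]
```

View pics/s3.png

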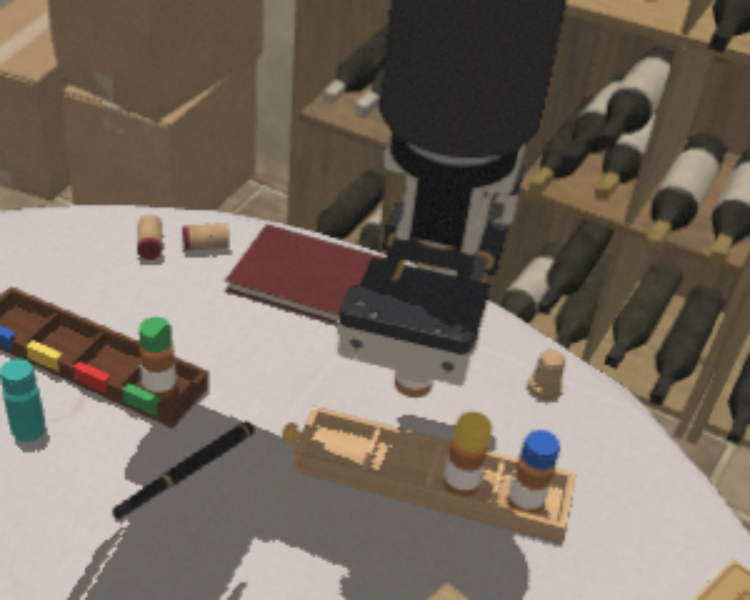

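The yellow vial stands in pale cell 3 at crop (467,455) and the blue in cell 4 at (535,470), both upright. The red vial hangs over cell 2. Placing it now.

>>> play_rows --motion '[{"x":-0.02,"y":-0.05,"z":0.7,"rx":0,"ry":0,"rz":0},{"x":0,"y":0,"z":0.9,"rx":0,"ry":0,"rz":0},{"x":0,"y":0,"z":0.9,"rx":0,"ry":0,"rz":0},{"x":0,"y":0,"z":0.7,"rx":0,"ry":0,"rz":0},{"x":0,"y":0,"z":0.4,"rx":0,"ry":0,"rz":0},{"x":0,"y":0,"z":0.2,"rx":0,"ry":0,"rz":0},{"x":0,"y":0,"z":0.06,"rx":0,"ry":0,"rz":0},{"x":0,"y":0,"z":0,"rx":0,"ry":0,"rz":0}]'

```text
clock: 28.42
tool_pos: [0.5034, -0.14, 0.036]
orientation: [-180.0, -0.0, -76.5]
force: [0.3, 0.1, -0.3]
opening: 0.027
gripper_force: 30.0
```

>>> play_rows --motion '[{"x":0,"y":0,"z":0.03,"rx":0,"ry":0,"rz":0},{"x":0,"y":0,"z":0,"rx":0,"ry":0,"rz":0},{"x":0,"y":0,"z":0,"rx":0,"ry":0,"rz":0},{"x":0,"y":0,"z":0,"rx":0,"ry":0,"rz":0},{"x":0,"y":0,"z":0,"rx":0,"ry":0,"rz":0}]' --fingers 0.36

```text
clock: 29.05
tool_pos: [0.5031, -0.14, 0.0348]
orientation: [-180.0, -0.0, -76.5]
force: [0.7, -1.0, 0.2]
opening: 0.0588
gripper_force: 0.0
```

>>> play_rows --motion '[{"x":0,"y":0,"z":-0.5,"rx":0,"ry":0,"rz":0},{"x":0,"y":0,"z":-0.9,"rx":0,"ry":0,"rz":0},{"x":0,"y":0,"z":-0.9,"rx":0,"ry":0,"rz":0},{"x":0,"y":0,"z":-0.9,"rx":0,"ry":0,"rz":0},{"x":0,"y":0,"z":-0.7,"rx":0,"ry":0,"rz":0},{"x":0,"y":0,"z":0,"rx":0,"ry":0,"rz":0.95},{"x":0,"y":0,"z":0,"rx":0,"ry":0,"rz":0.95},{"x":0,"y":0,"z":0,"rx":0,"ry":0,"rz":0.95}]'

```text
clock: 30.05
tool_pos: [0.5032, -0.14, 0.1334]
orientation: [-179.9, 0.0, -88.0]
force: [-0.5, -1.2, 0.4]
opening: 0.0596
gripper_force: 0.0
```

```bash
python3 go.py g .034
```

```text
30.05 units xyz [-8.416  1.001  3.973] rz units -0.033 [ 0.5032 -0.14    0.1334] [-179.94    0.    -88.01]
```

>>> play_rows --motion '[{"x":-0.935,"y":0.111,"z":0,"rx":0,"ry":0,"rz":0},{"x":-0.935,"y":0.111,"z":0,"rx":0,"ry":0,"rz":0},{"x":-0.935,"y":0.111,"z":0,"rx":0,"ry":0,"rz":0},{"x":-0.935,"y":0.111,"z":0,"rx":0,"ry":0,"rz":0},{"x":-0.935,"y":0.111,"z":0,"rx":0,"ry":0,"rz":0},{"x":-0.935,"y":0.111,"z":0,"rx":0,"ry":0,"rz":0},{"x":-0.935,"y":0.111,"z":0,"rx":0,"ry":0,"rz":0},{"x":-0.935,"y":0.111,"z":0,"rx":0,"ry":0,"rz":0},{"x":-0.935,"y":0.111,"z":0,"rx":0,"ry":0,"rz":0},{"x":0,"y":0,"z":0,"rx":0,"ry":0,"rz":0}]'

```text
clock: 31.3
tool_pos: [0.4705, 0.0704, 0.1332]
orientation: [-179.9, 0.0, -87.8]
force: [-0.4, 0.0, 0.0]
opening: 0.0598
gripper_force: 0.0
```

```bash
python3 go.py g .034
```

```text
31.3 units xyz [ 0.043 -0.014  3.969] rz units 0.028 [0.4705 0.0704 0.1332] [-1.7994e+02  3.0000e-02 -8.7770e+01]
```

>>> play_rows --motion '[{"x":0.02,"y":-0.01,"z":0.8,"rx":0,"ry":0,"rz":0},{"x":0,"y":0,"z":0.9,"rx":0,"ry":0,"rz":0},{"x":0,"y":0,"z":0.9,"rx":0,"ry":0,"rz":0},{"x":0,"y":0,"z":0.9,"rx":0,"ry":0,"rz":0},{"x":0,"y":0,"z":0.42,"rx":0,"ry":0,"rz":0},{"x":0,"y":0,"z":0,"rx":0,"ry":0,"rz":0}]'

```text
clock: 32.05
tool_pos: [0.4705, 0.0683, 0.0342]
orientation: [179.9, -0.0, -87.9]
force: [-0.7, 0.2, 0.5]
opening: 0.0595
gripper_force: 0.0
```

>>> play_rows --motion '[{"x":0,"y":0,"z":0,"rx":0,"ry":0,"rz":0},{"x":0,"y":0,"z":0,"rx":0,"ry":0,"rz":0},{"x":0,"y":0,"z":0,"rx":0,"ry":0,"rz":0},{"x":0,"y":0,"z":0,"rx":0,"ry":0,"rz":0}]' --fingers -1

```text
clock: 32.55
tool_pos: [0.4708, 0.069, 0.0346]
orientation: [-180.0, 0.0, -87.9]
force: [-0.0, 0.1, 2.0]
opening: 0.0274
gripper_force: 30.0
```

>>> play_rows --motion '[{"x":0,"y":0,"z":-0.4,"rx":0,"ry":0,"rz":0},{"x":0,"y":0,"z":-0.8,"rx":0,"ry":0,"rz":0},{"x":0,"y":0,"z":-0.9,"rx":0,"ry":0,"rz":0},{"x":0,"y":0,"z":-0.9,"rx":0,"ry":0,"rz":0},{"x":0,"y":0,"z":-0.9,"rx":0,"ry":0,"rz":0},{"x":0,"y":0,"z":0,"rx":0,"ry":0,"rz":0}]'

```text
clock: 33.3
tool_pos: [0.4717, 0.0694, 0.134]
orientation: [-179.8, 0.1, -87.9]
force: [0.6, 0.5, -0.8]
opening: 0.0272
gripper_force: 30.0
```

```bash
python3 go.py 1 .134
```

```text
33.3 units xyz [ 6.46  -0.552 -0.01 ] rz units -2.852 [0.4717 0.0694 0.134 ] [-1.798e+02  1.000e-01 -8.787e+01]
```

>>> play_rows --motion '[{"x":0.62,"y":-0.08,"z":0,"rx":0,"ry":0,"rz":0},{"x":0.973,"y":-0.08,"z":0,"rx":0,"ry":0,"rz":0},{"x":0.973,"y":-0.08,"z":0,"rx":0,"ry":0,"rz":0},{"x":0.973,"y":-0.08,"z":0,"rx":0,"ry":0,"rz":0},{"x":0.973,"y":-0.08,"z":0,"rx":0,"ry":0,"rz":0},{"x":0.973,"y":-0.08,"z":0,"rx":0,"ry":0,"rz":0},{"x":0.973,"y":-0.08,"z":0,"rx":0,"ry":0,"rz":0},{"x":0,"y":0,"z":0,"rx":0,"ry":0,"rz":-0.95},{"x":0,"y":0,"z":0,"rx":0,"ry":0,"rz":-0.95},{"x":0,"y":0,"z":0,"rx":0,"ry":0,"rz":-0.95},{"x":0,"y":0,"z":0,"rx":0,"ry":0,"rz":0}]'

```text
clock: 34.67
tool_pos: [0.4899, -0.0927, 0.131]
orientation: [179.9, 0.0, -76.5]
force: [0.0, 0.8, -0.5]
opening: 0.027
gripper_force: 30.0
```

```bash
python3 go.py 1 .036
```

```text
34.675 units xyz [-0.031 -0.082  3.8  ] rz units -0.02 [ 0.4899 -0.0927  0.131 ] [ 1.799e+02  1.000e-02 -7.654e+01]
```

>>> play_rows --motion '[{"x":-0.02,"y":-0.03,"z":0.7,"rx":0,"ry":0,"rz":0},{"x":0,"y":0,"z":0.9,"rx":0,"ry":0,"rz":0},{"x":0,"y":0,"z":0.9,"rx":0,"ry":0,"rz":0},{"x":0,"y":0,"z":0.7,"rx":0,"ry":0,"rz":0},{"x":0,"y":0,"z":0.4,"rx":0,"ry":0,"rz":0},{"x":0,"y":0,"z":0.2,"rx":0,"ry":0,"rz":0},{"x":0,"y":0,"z":0.06,"rx":0,"ry":0,"rz":0},{"x":0,"y":0,"z":0,"rx":0,"ry":0,"rz":0}]'

```text
clock: 35.67
tool_pos: [0.4915, -0.0913, 0.0357]
orientation: [-180.0, -0.0, -76.5]
force: [-0.2, -0.3, -1.0]
opening: 0.0271
gripper_force: 30.0
```

>>> play_rows --motion '[{"x":0,"y":0,"z":0.03,"rx":0,"ry":0,"rz":0},{"x":0,"y":0,"z":0,"rx":0,"ry":0,"rz":0},{"x":0,"y":0,"z":0,"rx":0,"ry":0,"rz":0},{"x":0,"y":0,"z":0,"rx":0,"ry":0,"rz":0},{"x":0,"y":0,"z":0,"rx":0,"ry":0,"rz":0}]' --fingers 0.36

```text
clock: 36.3
tool_pos: [0.4913, -0.0913, 0.0346]
orientation: [-180.0, -0.0, -76.5]
force: [0.2, -0.1, -0.3]
opening: 0.0593
gripper_force: 0.0
```

>>> play_rows --motion '[{"x":0,"y":0,"z":-0.5,"rx":0,"ry":0,"rz":0},{"x":0,"y":0,"z":-0.9,"rx":0,"ry":0,"rz":0},{"x":0,"y":0,"z":-0.9,"rx":0,"ry":0,"rz":0},{"x":0,"y":0,"z":-0.9,"rx":0,"ry":0,"rz":0},{"x":0,"y":0,"z":-0.9,"rx":0,"ry":0,"rz":0},{"x":-0.9,"y":0,"z":-0.5,"rx":0,"ry":0,"rz":0},{"x":-0.9,"y":0,"z":-0.5,"rx":0,"ry":0,"rz":0},{"x":-0.9,"y":0,"z":0,"rx":0,"ry":0,"rz":0},{"x":-0.9,"y":0,"z":0,"rx":0,"ry":0,"rz":0},{"x":-0.9,"y":0,"z":0,"rx":0,"ry":0,"rz":0},{"x":-0.9,"y":0,"z":0,"rx":0,"ry":0,"rz":0},{"x":-0.9,"y":0,"z":0,"rx":0,"ry":0,"rz":0},{"x":-0.9,"y":0,"z":0,"rx":0,"ry":0,"rz":0},{"x":0,"y":0,"z":0,"rx":0,"ry":0,"rz":0}]'

```text
clock: 38.05
tool_pos: [0.4491, 0.0847, 0.163]
orientation: [-179.9, 0.0, -76.4]
force: [0.2, -0.4, 0.1]
opening: 0.0597
gripper_force: 0.0
```

```bash
python3 -c "
from plant import cams;import cv2
s=cams.snapshot('scene');cv2.imwrite('pics/s4.png',cv2.resize(s[60:300,180:480],None,fx=2.5,fy=2.5))
t=cams.snapshot('top');cv2.imwrite('pics/t4.png',cv2.resize(t[155:235,300:430],None,fx=6,fy=6))"
```

```text
(no output)
```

View pics/s4.png

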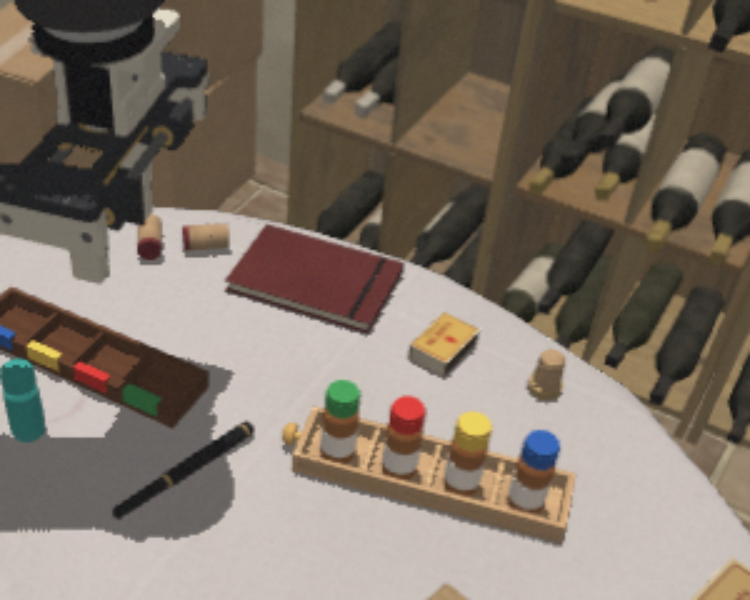

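View pics/t4.png

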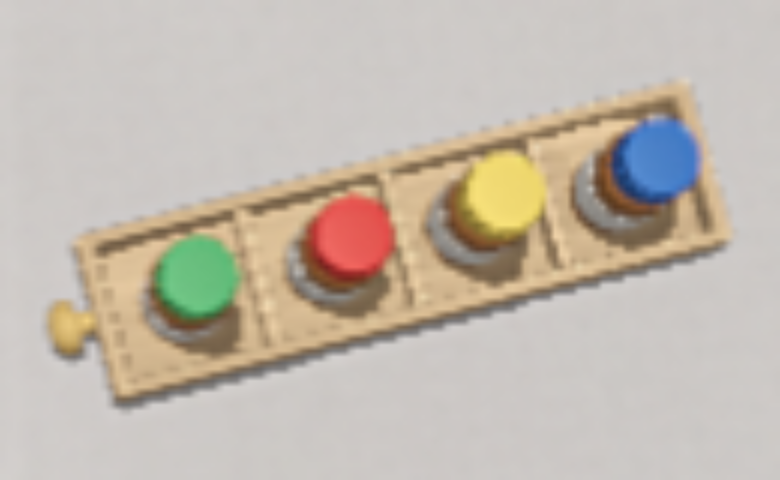

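Both views show the pale rack, counted from its knob, holding green (195,280), red (350,237), yellow (500,195) and blue (655,158). All four stand upright in their cells, and the robot is clear of everything.

```bash
python3 -c "
from plant import workorder
print(workorder.close_job())"
```

```text
the job is handed in; nothing more can be done
None
```

All four vials stand upright in the pale rack in reversed order (green, red, yellow, blue from the knob); the turquoise look-alike was left alone, and I handed the job in at about 38 s.

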